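Put away the nozzle tin

TASK

Close the small open steel tin of spray nozzles with its lid, seated fully down in the mouth, stand the closed tin upright on the floor of the open drawer, and push the drawer fully home until it seats at its detent. Leave the cup, the jar and the brush where they are.

Things in the scene. Friction and masses are not known exactly. Their poses are not given: they have to be found in the camera images.
- nozzle_tin: open round steel tin holding brass spray nozzles (they are fixed in it and lie below 35 mm): 58 mm outer diameter, 52 mm inner diameter, 50 mm tall, 0.16 kg. Starts upright on the plywood board. Origin: centre of its underside, z up.
- tin_lid: loose round steel lid of the tin, 0.05 kg, 26 mm tall: knob 20 mm in diameter, 14 mm tall, on a flange 58 mm in diameter, 4 mm thick, over a plug 48 mm in diameter, 8 mm deep, lower edge bevelled. Starts plug down. Origin: centre of the plug's underside, z up. Seated, the flange lies on the tin's rim: lid origin 42 mm above the tin's; closed tin 68 mm tall.
- cabinet: fixed low grey steel cabinet with one drawer, 220 mm wide (its y), 240 mm deep, 115 mm tall, panels 12 mm thick. Origin: on the bench under the middle of its front opening; x points into the cabinet, so the drawer opens along -x. The opening is 91 mm high, from z = 12 to 103 mm.
- drawer (a joint): how far the drawer is out (m): 0 is fully home, 0.17 fully out; starts 0.13 to 0.155 out. A spring detent resists with a few newtons from 16 to 7 mm before home, then draws the drawer in and holds it at 0.
- drawer_floor (a point): centre of the drawer's inner floor, 27 mm above the bench; moves with the drawer; axes as the cabinet's. Inside 190 mm long (x), 180 mm wide; side and rear walls rise 35 mm above this floor, 5 mm thick. Front panel 12 mm thick, 214 mm wide, outer face 112 mm before this point, top 77 mm above it. Fully home, this point is 100 mm behind the cabinet's front plane.
- drawer_handle (a point): middle of the drawer's bar handle: a horizontal steel bar along the cabinet's y, 100 mm long, about 10 mm thick, 35 mm in front of the front panel and 82 mm above the bench; axes as the cabinet's.
- board: fixed plywood board, 360 by 300 mm and 4 mm thick, on which the tin, lid, cup and jar stand. Origin: centre of its underside. It lies on the other side of the bench from the cabinet, left or right.
- cup: bystander: white plastic cup, 72 mm in diameter, 85 mm tall, at the back of the board. Origin: centre of its underside.
- jar: bystander: clear jar with a grey cap, 64 mm in diameter, 85 mm tall, at the back of the board. Origin: centre of its underside.
- brush: bystander: paint brush about 180 mm long lying across the top of the cabinet. Origin: its middle, underside.
Not all that is in view belongs to the job. Leave any blue look-alike of the tin_lid alone.

How it is judged:
By the outcome, as a careful person would: the job done as asked, in the order asked, and still so for the second after the job is handed in, with the robot touching nothing.
It also fails if it takes over 72 s, if anything falls off the work surface, if the arm or the gripper's body presses on something with over 40 N, if the wrist force passes 120 N, or if a joint passes its speed limit or range.

ROBOT

A 6-joint arm with a two-finger parallel gripper is mounted at the origin on the work surface. World frame = base frame: x ahead of the robot, y to its left, z up, the work surface at z = 0. Lengths are in m, angles in rad, forces in N, time in s.
With the tool pointing down it reaches from about 0.425 to 0.95 m from the base axis. Payload 3.5 kg.
Tool frame: the origin (TCP) lies at the very end of the fingers, on their centre line; the grasp point (between the pads) lies 19 mm behind it (ctrl.pinch_z is the distance from the TCP to the grasp point, in m); z points along the fingers, y is the line along which they close (so a half turn about z gives the same grasp; the last joint's range is limited). The gripper opens to 85 mm and grips with 20 to 120 N. Pads are 22 mm wide; open, the fingers measure 114 mm over their backs; the gripper's body (76 mm by 85 mm) begins 54 mm behind the grasp point. The pads swing forward as they close: fully open they stand 13 mm farther back than shut.
Start: joints at [0.963, 0.286, 1.577, -0, 1.279, -0.15], TCP at [0.298, 0.605, 0.231] pointing down, gripper open.
Joint ranges: [-2.77, 2.77], [-0.9, 2.22], [0.21, 2.48], [-1.53, 4.67], [0.24, 2.81], [-2.84, 2.84]. Speed limits (rad/s): [2.79, 2.79, 3.14, 3.14, 3.14, 3.14].

INTERFACE

Orientations are given as a unit quaternion [x, y, z, w].
In Python, from plant import ctrl gives the robot as it stands. The module is installed in compiled form; this text tells all that it offers.
- The arm moves only by the shell command python3 -m crank 'ROWS' [OPENING] [FORCE]. ROWS is JSON, a list of rows, each a list of 6 numbers: the shift along the tool's x, y, z in cm, then the turn, a rotation vector about the tool's x, y, z in rad. In form: [[tx, ty, tz, rx, ry, rz], ...]. A call has 1 to 10 rows; each row is the pose to reach, as a shift and turn from the pose commanded when the call began, along the tool's axes at that moment; what a row does not reach only later rows make up. A row lasts 1/10 s, in which the tool goes at most 50 mm and 8.59 degrees, less where a joint would pass 70% of its speed; a pose out of reach is approached as far as the arm can. A call with a gripper value outside its range is refused whole. OPENING is the opening, from 0 (shut) to 1 (fully open), set as the call begins (- or left out, the last holds). The fingers move at their own pace and stop on an object; FORCE is the grip in N (left out, the last holds). Time passes only in rows, so rows that repeat a pose let the fingers close. It gives the time, the measured TCP pose, the force, the opening and the grip force at its end, in the units of the state.
- ctrl.get_state(): the state, without advancing time (a new reading comes with each control period).
- ctrl.read_camera(name): name is "scene" or "side" or "wrist"; returns (picture, depth): 480x640x3 uint8, blue, green, red; 480x640 float32, m along the optical axis (not along the pixel's ray), 0 where there is no reading.
- ctrl.camera_info(name): a dict with "K" (3x3 intrinsics, pixels), "k1" (the pictures are not rectified: a ray, as slopes to the right and down, at radius r is drawn at 1 + k1 r^2 times it, then the intrinsics apply), "origin" and "orientation" of the camera in the world. Camera axes: x right, y down, z forward; pixel columns grow to the right and rows downward; lengths in m; the calibration is good to about 2 mm. A picture is of the moment at which its call begins: read the wrist's pose just before it. camera_info takes no time and is no camera call; for the wrist camera it gives the pose at the moment of the call.
- ctrl.sign_off(): hands the job in; it is judged then, once.
The state is a dict: "time": time; "qpos": joint angles; "dq": joint speeds; "joint_efforts": joint torques, N m; "eef_pos": TCP position; "tcp_rot": TCP orientation; "contact_force": force on the tool from outside, world axes, zero at the start; "wrist_torque": the same for the moment, N m; "opening": opening from 0.0 (shut) to 1.0 (fully open); "finger_force": force on a finger pad.
Only numpy, scipy, OpenCV 4.12 (cv2) and the standard library are available. Lean on these libraries where they do the work, as an engineer would, in place of code of your own. Each camera call takes 0.05 s, during which the arm holds its last target. There are 200 camera calls.

## Working session

There is one attempt and no reset: what is moved stays moved. The work goes in short steps, Python scripts to look and compute and a shell command to move; the robot and the scene stay as the last step left them, time stands still between calls to the robot, and variables do not carry over. Pictures are saved under pics/ and viewed, at most 10 in all, crops included, and the job is handed in when it is done.

```bash
mkdir -p pics; cat > h.py <<'E'
import numpy as np, cv2
from scipy.spatial.transform import Rotation as R
from plant import ctrl
def cam(n):
    i=ctrl.camera_info(n); p,d=ctrl.read_camera(n); return i,p,d
def Rot(o):
    o=np.array(o); return o if o.shape==(3,3) else R.from_quat(o).as_matrix()
def cloud(i,d):
    K=np.array(i["K"]); v,u=np.mgrid[:480,:640].astype(np.float32)
    pts=np.stack([u,v],-1).reshape(-1,1,2)
    n=cv2.undistortPoints(pts,K,np.array([i["k1"],0,0,0,0.])).reshape(480,640,2)
    P=np.concatenate([n,np.ones((480,640,1))],-1)*d[...,None]
    W=P@Rot(i["orientation"]).T+np.array(i["origin"]); W[d<=0]=np.nan
    return W
def totool(dw):
    s=ctrl.get_state(); return R.from_quat(s["tcp_rot"]).inv().apply(dw)*100
E
python3 - <<'E'
from h import *
for n in("scene","side"):
    i,p,d=cam(n); cv2.imwrite(f"pics/{n}0.png",p); np.savez(f"{n}0.npz",W=cloud(i,d),p=p)
    print(n,i)
print(ctrl.get_state())
E
```

```text
scene {'K': array([[464.4547564 ,   0.        , 324.01754258],
       [  0.        , 464.4547564 , 236.66756157],
       [  0.        ,   0.        ,   1.        ]]), 'k1': -0.08658379742576634, 'origin': array([0.9108875 , 0.61714931, 0.78767914]), 'orientation': array([ 0.25197979,  0.8956089 , -0.35042524, -0.10767098])}
side {'K': array([[509.78962739,   0.        , 323.43609091],
       [  0.        , 509.78962739, 239.08531695],
       [  0.        ,   0.        ,   1.        ]]), 'k1': -0.08630378337740656, 'origin': array([ 0.20207148, -0.71389553,  0.66373812]), 'orientation': array([ 0.86226903, -0.19000137,  0.09264674, -0.46022623])}
{'time': 0.1, 'qpos': array([ 9.63038483e-01,  2.87128179e-01,  1.57801834e+00,  4.76086462e-05,
        1.27862008e+00, -1.49975731e-01]), 'dq': array([-0.00098044, -0.00050707, -0.00388866, -0.00050521,  0.00035352,
        0.00136062]), 'joint_efforts': array([ 1.75302798e-04, -4.07292902e+01, -2.93699831e+01, -1.85332256e-04,
        3.41123639e-03,  1.15481231e-05]), 'eef_pos': array([0.29792961, 0.60503285, 0.23005807]), 'tcp_rot': array([ 2.26904210e-01,  9.73916473e-01, -1.00145950e-03, -4.23207736e-04]), 'contact_force': array([-0.14735079, -0.577592  , -0.64305328]), 'wrist_torque': array([ 0.00182336, -0.04015036,  0.04473583]), 'finger_force': 0.0, 'opening': 0.9938099503343655}
```

View pics/scene0.png

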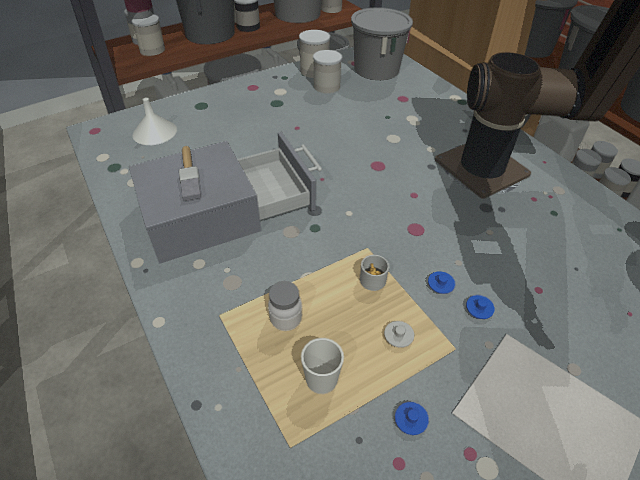

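View pics/side0.png

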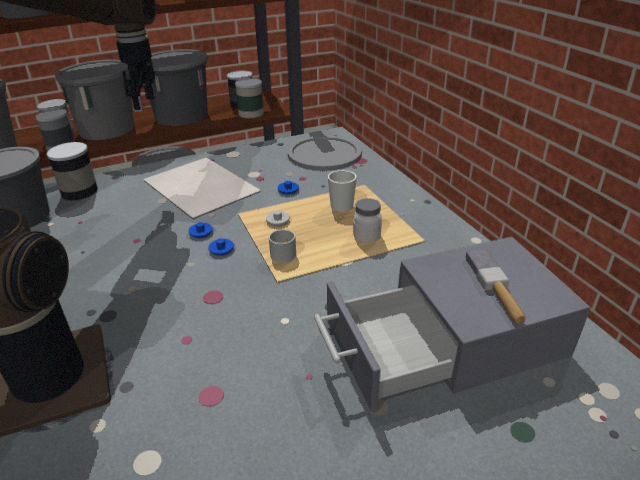

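Candidates for the lid in the scene view are the grey steel lid on the board at (399,333) and three blue look-alikes at (441,283), (480,307) and (411,418). I choose the grey one. The tin with brass nozzles is at (374,271); the cup (322,365) and the jar (285,305) are bystanders. The drawer is open, with its handle near (305,160).

```bash
cat > m.py <<'E'
from h import *
from scipy.optimize import least_squares
def circ(P,r):
    f=lambda c:np.hypot(P[:,0]-c[0],P[:,1]-c[1])-r
    o=least_squares(f,P.mean(0)[:2],loss="soft_l1",f_scale=.001);return o.x,np.sqrt(np.mean(o.fun**2)),len(P)
S={n:np.load(f"{n}0.npz") for n in("scene","side")}
for n,seed in(("scene",{"tin":(374,271),"lid":(399,333)}),("side",{"tin":(283,247),"lid":(278,219)})):
    W=S[n]["W"]
    for k,(u,v) in seed.items():
        w=W[v-28:v+28,u-28:u+28].reshape(-1,3); w=w[np.isfinite(w[:,0])]
        if k=="tin":
            a=w[(w[:,2]>.0505)]; c0=a.mean(0)[:2]; a=a[np.hypot(*(a[:,:2]-c0).T)<.04]
            print(n,k,circ(a,.0275),np.median(a[:,2]),a[:,2].max())
        else:
            a=w[(w[:,2]>.024)&(w[:,2]<.04)]; print(n,"knob",a.mean(0),np.median(a[:,2]),np.ptp(a,0),len(a))
            c0=a.mean(0)[:2];b=w[(w[:,2]>.0125)&(w[:,2]<.021)]; b=b[np.hypot(*(b[:,:2]-c0).T)<.04]
            cc=(b[:,:2].max(0)+b[:,:2].min(0))/2;print(n,"flange",cc,np.ptp(b[:,:2],axis=0),np.median(b[:,2]))
    w=W.reshape(-1,3); w=w[np.isfinite(w[:,0])]
    t=w[(abs(w[:,2]-.115)<.004)&(w[:,1]<.35)&(w[:,0]<1.3)&(w[:,0]>0.1)]
    r=cv2.minAreaRect(t[:,:2].astype(np.float32)); print(n,"top",r,cv2.boxPoints(r).round(4).tolist(),len(t))
    b=w[(abs(w[:,2]-.004)<.003)&(w[:,1]>0)]
i=cv2.resize(S["scene"]["p"][225:385,250:510],None,fx=3,fy=3,interpolation=2); cv2.imwrite("pics/crop1.png",i)
E
python3 m.py
```

```text
scene tin (array([0.49380503, 0.16249239]), np.float64(0.0011969388358839125), 145) 0.05382549566125994 0.05702648589479664
scene knob [0.53271765 0.30232843 0.02911226] 0.02933065098145743 [0.01963425 0.01909556 0.00802276] 84
scene flange [0.53210075 0.30083316] [0.05712329 0.05727663] 0.016126013823924035
scene top ((0.45584118366241455, -0.7750723361968994), (1.3900885581970215, 0.730370819568634), 86.02151489257812) [[0.043299999088048935, -1.4430999755859375], [0.7718999981880188, -1.4938000440597534], [0.868399977684021, -0.10700000077486038], [0.13979999721050262, -0.05640000104904175]] 6392
side tin (array([0.48908212, 0.16148153]), np.float64(0.0016087430282172353), 110) 0.0528338476304277 0.056526874012152284
side knob [0.5045195  0.20761695 0.0318212 ] 0.031420178596647474 [0.07573371 0.17627808 0.01576848] 168
side flange [0.49512978 0.18876118] [0.01137502 0.00272923] 0.01922728810689578
side top ((0.7346605062484741, -0.214361310005188), (0.22229517996311188, 0.24294187128543854), 83.28255462646484) [[0.6010000109672546, -0.31049999594688416], [0.8422999978065491, -0.33899998664855957], [0.8683000206947327, -0.11819999665021896], [0.6269999742507935, -0.08980000019073486]] 9964
```

View pics/crop1.png

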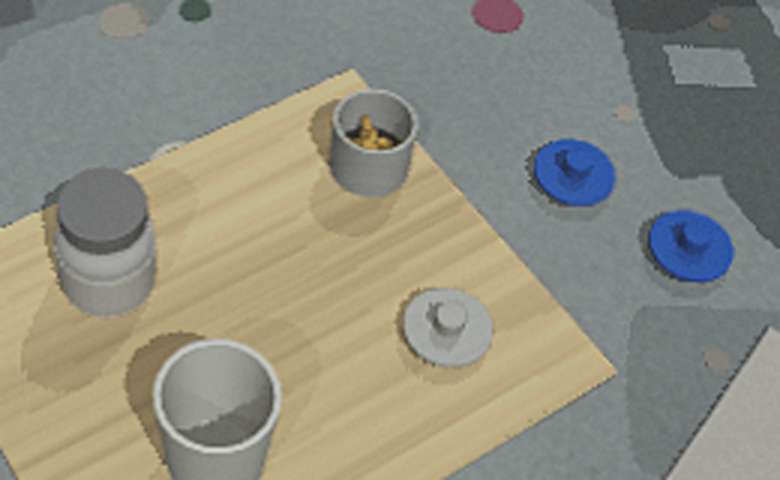

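The crop confirms it: the grey lid lies on the board with its knob up, at crop (448,325). The tin with brass nozzles is at (372,140), and the blue lids are decoys off the board. I'll move above the lid.

```bash
python3 -m crank '[[-8,-4,1,0,0,0],[-13,-6.5,2,0,0,0],[-17.5,-8.5,3,0,0,0],[-22,-11,4,0,0,0],[-26,-13,5,0,0,0],[-30,-15,6,0,0,0],[-33,-16.5,7,0,0,0],[-34.4,-16.9,7,0,0,0],[-34.4,-16.9,7,0,0,0],[-34.4,-16.9,7,0,0,0]]' 0.6 30
python3 -m crank '[[0,0,0,0,0,0],[0,0,0,0,0,0]]'
cat > w.py <<'E'
from h import *
import sys
i=ctrl.camera_info("wrist");i,p,d=cam("wrist");W=cloud(i,d)
np.savez(sys.argv[1]+".npz",W=W,p=p,o=i["origin"]);cv2.imwrite(f"pics/{sys.argv[1]}.png",p)
s=ctrl.get_state();print(s["eef_pos"],i["origin"])
E
python3 w.py w1
```

```text
time: 1.1
eef_pos: [0.5322, 0.3011, 0.1606]
tcp_rot: [0.228, 0.974, -0.0, -0.001]
contact_force: [-0.2, 0.1, -0.1]
opening: 0.601
finger_force: 0.0
time: 1.3
eef_pos: [0.5314, 0.3031, 0.1616]
tcp_rot: [0.226, 0.974, 0.0, 0.0]
contact_force: [-0.2, 0.1, -0.5]
opening: 0.599
finger_force: 0.0
[0.5314536  0.30309025 0.1616482 ] [0.46255204 0.33780148 0.3046801 ]
```

View pics/w1.png

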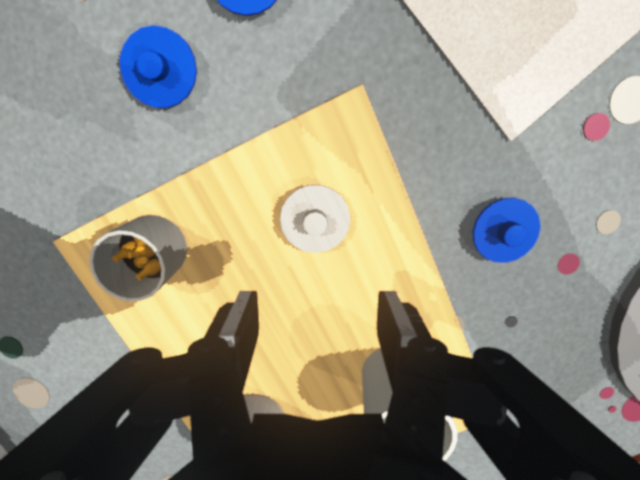

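The wrist view shows the steel lid at (315,218) and the tin's rim at (128,265). The blue lids are off the board.

```bash
cat > f.py <<'E'
from h import *
import sys
from m2 import circ
f=np.load(sys.argv[1]+".npz");W=f["W"]
def near(u,v,r):
    w=W[max(0,v-r):v+r,max(0,u-r):u+r].reshape(-1,3);return w[np.isfinite(w[:,0])]
for a in sys.argv[2:]:
    k,u,v,r,zl,zh,rad=a.split(",");w=near(int(u),int(v),int(r));b=w[(w[:,2]>float(zl))&(w[:,2]<float(zh))]
    c,rr=cv2.minEnclosingCircle((b[:,:2]*1000).astype(np.float32))
    print(k,"mean",b.mean(0).round(4),"encl",np.round(c,1),round(rr,1),"fit",circ(b,float(rad)),np.median(b[:,2]))
E
sed -n '2,5p' m.py | sed '1i import numpy as np' > m2.py
python3 f.py w1 knob,315,222,24,.024,.04,.01 flange,315,218,50,.011,.024,.025 rim,128,265,50,.049,.06,.0275; python3 -c "
from h import *;s=ctrl.get_state();print(s['eef_pos'],s['qpos'])"
```

```text
knob mean [0.529  0.3031 0.03  ] encl [529.6 302.6] 10.0 fit (array([0.53109063, 0.30182334]), np.float64(0.004041251579654474), 496) 0.030291834289712605
flange mean [0.5286 0.3032 0.0165] encl [529.8 302.7] 29.0 fit (array([0.53054923, 0.30226132]), np.float64(0.0064802832343026666), 3206) 0.01646174110433668
rim mean [0.4905 0.164  0.0532] encl [491.4 164.1] 29.4 fit (array([0.49126709, 0.16486162]), np.float64(0.0010244453612907151), 1390) 0.05374141436521446
[0.5314536  0.30309025 0.1616482 ] [ 3.52571004e-01  2.13835782e-01  1.79651652e+00  1.30174546e-04
  1.13083110e+00 -7.62556560e-01]
```

```bash
python3 -m crank '[[0.2,-0.1,4,0,0,0],[0.2,-0.1,8,0,0,0],[0.2,-0.1,11,0,0,0],[0.2,-0.1,12.5,0,0,0],[0.2,-0.1,13.4,0,0,0],[0.2,-0.1,14,0,0,0],[0.2,-0.1,14.3,0,0,0],[0.2,-0.1,14.3,0,0,0],[0.2,-0.1,14.3,0,0,0]]'
python3 -m crank '[[0,0,0,0,0,0],[0,0,0,0,0,0],[0,0,0,0,0,0],[0,0,0,0,0,0],[0,0,0,0,0,0],[0,0,0,0,0,0],[0,0,0,0,0,0]]' 0 30
```

```text
time: 2.25
eef_pos: [0.5308, 0.3022, 0.0196]
tcp_rot: [0.227, 0.974, 0.001, 0.001]
contact_force: [0.3, -0.5, -0.2]
opening: 0.601
finger_force: 0.0
time: 2.95
eef_pos: [0.5305, 0.302, 0.019]
tcp_rot: [0.227, 0.974, 0.0, 0.0]
contact_force: [-0.8, -0.2, 5.9]
opening: 0.216
finger_force: 29.5
```

```bash
python3 -m crank '[[0,0,-1,0,0,0],[0,0,-3,0,0,0],[0,0,-6,0,0,0],[0,0,-9,0,0,0],[0,0,-10,0,0,0],[0,0,-10,0,0,0],[0,0,-10,0,0,0]]'
python3 w.py w2; python3 f.py w2 knobreg,315,300,60,.09,.125,.029 rim,128,265,60,.049,.06,.0275; python3 -m crank '[[0,0,0,0,0,0]]'
```

```text
time: 3.65
eef_pos: [0.5289, 0.3015, 0.1168]
tcp_rot: [0.227, 0.974, -0.001, -0.001]
contact_force: [-0.3, -0.2, -1.5]
opening: 0.216
finger_force: 29.3
[0.52856861 0.30134199 0.11610329] [0.46052264 0.33646793 0.25998387]
knobreg mean [0.52   0.306  0.1147] encl [528.8 302.7] 29.2 fit (array([0.53594495, 0.29904552]), np.float64(0.007683343358983766), 6605) 0.11419554255897812
rim mean [0.4889 0.1767 0.0529] encl [491.9 164.5] 29.2 fit (array([0.49155566, 0.16478423]), np.float64(0.0009915698269138092), 1169) 0.053524890825557475
time: 3.8
eef_pos: [0.5286, 0.3013, 0.116]
tcp_rot: [0.227, 0.974, -0.001, -0.002]
contact_force: [-0.4, 0.1, -0.1]
opening: 0.217
finger_force: 29.3
```

View pics/w2.png

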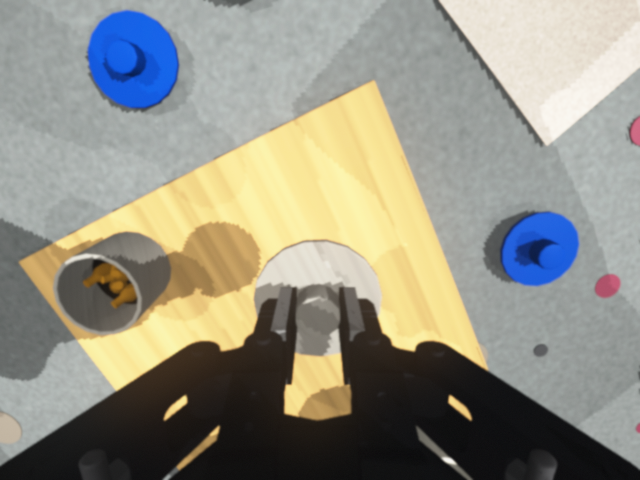

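The lid is held level in the fingers at (318,295), and the tin is at (98,290). I'll carry the lid over the tin.

```bash
python3 -m crank '[[-0.8,-4,0,0,0,0],[-1.6,-8,0,0,0,0],[-2.2,-11,0,0,0,0],[-2.6,-13,0,0,0,0],[-2.8,-14.05,0,0,0,0],[-2.8,-14.05,1,0,0,0],[-2.8,-14.05,2.5,0,0,0],[-2.8,-14.05,4,0,0,0],[-2.8,-14.05,4,0,0,0],[-2.8,-14.05,4,0,0,0]]'
python3 -m crank '[[0,0,0,0,0,0],[0,0,0,0,0,0]]'
python3 w.py w3; python3 f.py w3 flange,318,300,65,.06,.08,.029
```

```text
time: 4.8
eef_pos: [0.4927, 0.1641, 0.0775]
tcp_rot: [0.227, 0.974, -0.0, -0.001]
contact_force: [0.2, -1.1, -0.1]
opening: 0.215
finger_force: 29.4
time: 5.0
eef_pos: [0.4937, 0.1638, 0.0791]
tcp_rot: [0.227, 0.974, 0.0, 0.001]
contact_force: [-0.6, -0.6, -0.8]
opening: 0.212
finger_force: 29.4
[0.49360006 0.16371252 0.07909853] [0.42466503 0.19862663 0.22211136]
flange mean [0.4853 0.169  0.0765] encl [493.5 164.6] 29.3 fit (array([0.49958403, 0.16190037]), np.float64(0.00710479511619278), 6314) 0.07647070964600676
```

```bash
python3 -m crank '[[0.15,-0.1,0,0,0,0],[0.15,-0.1,0.4,0,0,0],[0.15,-0.1,0.8,0,0,0],[0.15,-0.1,1.0,0,0,0],[0.15,-0.1,1.2,0,0,0],[0.15,-0.1,1.2,0,0,0]]'
python3 -m crank '[[0,0,0.2,0,0,0],[0,0,0.4,0,0,0],[0,0,0.6,0,0,0],[0,0,0.7,0,0,0],[0,0,0.7,0,0,0]]'
```

```text
time: 5.65
eef_pos: [0.4909, 0.1631, 0.0659]
tcp_rot: [0.227, 0.974, -0.0, -0.0]
contact_force: [0.3, 0.4, -0.5]
opening: 0.212
finger_force: 29.4
time: 6.15
eef_pos: [0.4915, 0.1632, 0.061]
tcp_rot: [0.227, 0.974, -0.0, -0.0]
contact_force: [-3.4, -1.0, 9.7]
opening: 0.212
finger_force: 30.2
```

```bash
python3 -m crank '[[0,0,0,0,0,0],[0,0,0,0,0,0],[0,0,0,0,0,0],[0,0,-2,0,0,0],[0,0,-5,0,0,0],[0,0,-8,0,0,0],[0,0,-10,0,0,0],[0,0,-10,0,0,0],[0,0,-10,0,0,0]]' 0.45
python3 w.py w4; python3 f.py w4 flange,318,250,110,.045,.062,.029 knob,318,250,110,.066,.08,.01
```

```text
time: 7.05
eef_pos: [0.4909, 0.1632, 0.1588]
tcp_rot: [0.227, 0.974, -0.0, -0.0]
contact_force: [-0.2, 0.4, -0.9]
opening: 0.451
finger_force: 0.0
[0.49026367 0.16308204 0.15775649] [0.42222263 0.19804986 0.30186375]
flange mean [0.4891 0.1654 0.0581] encl [491.3 164.3] 29.0 fit (array([0.49404933, 0.16268402]), np.float64(0.009021873349868969), 4404) 0.05838838106892244
knob mean [0.4903 0.1649 0.072 ] encl [490.9 164.4] 9.9 fit (array([0.49263295, 0.16386269]), np.float64(0.0040270936097609655), 679) 0.0722694700064479
```

View pics/w4.png

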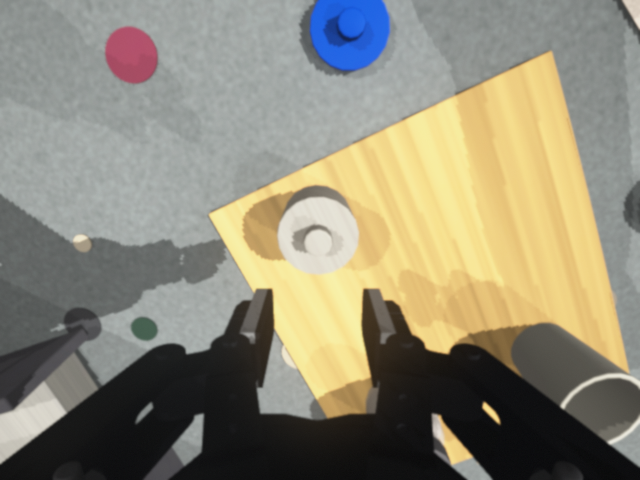

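The lid is seated level at (318,235): flange at 58 mm and knob at 72 mm above the bench, with the tin standing on the 4 mm board. Next I'll turn the gripper to the cabinet's axes and grip the tin body.

```bash
python3 -m crank '[[0,0.16,0,0,0,-0.12],[0,0.16,0,0,0,-0.24],[0,0.16,0,0,0,-0.34],[0,0.16,3,0,0,-0.34],[0,0.16,6.5,0,0,-0.34],[0,0.16,9.5,0,0,-0.34],[0,0.16,11,0,0,-0.34],[0,0.16,11,0,0,-0.34],[0,0.16,11,0,0,-0.34]]' 1
python3 -m crank '[[0,0,1,0,0,0],[0,0,2,0,0,0],[0,0,3,0,0,0],[0,0,3.6,0,0,0],[0,0,3.6,0,0,0],[0,0,3.6,0,0,0]]'
```

```text
time: 8.0
eef_pos: [0.491, 0.1645, 0.0481]
tcp_rot: [0.059, 0.998, -0.0, -0.001]
contact_force: [-0.2, 0.5, 0.4]
opening: 0.999
finger_force: 0.0
time: 8.6
eef_pos: [0.4919, 0.1646, 0.0132]
tcp_rot: [0.059, 0.998, -0.0, -0.0]
contact_force: [0.4, 0.6, -0.0]
opening: 1.002
finger_force: 0.0
```

```bash
python3 -m crank '[[0,0,0,0,0,0],[0,0,0,0,0,0],[0,0,0,0,0,0],[0,0,0,0,0,0],[0,0,0,0,0,0],[0,0,-1,0,0,0],[0,0,-3,0,0,0],[0,0,-7,0,0,0],[0,0,-11,0,0,0],[0,0,-13,0,0,0]]' 0 45
python3 - <<'E'
from h import *
for n in("scene","side"):
    W=np.load(f"{n}0.npz")["W"].reshape(-1,3);W=W[np.isfinite(W[:,0])]
    yaw=np.radians(-6.73);ex=np.array([np.cos(yaw),np.sin(yaw)]);ey=np.array([-ex[1],ex[0]])
    L=np.c_[(W[:,:2]-[.615,-.2])@ex,(W[:,:2]-[.615,-.2])@ey,W[:,2]]
    for nm,lo,hi,xr in(("cabtop",.111,.119,(-.02,.3)),("paneltop",.1,.108,(-.2,-.05)),("handle",.07,.09,(-.22,-.165)),("floor",.022,.032,(-.14,-.01)),("sides",.055,.066,(-.13,-.01))):
        a=L[(L[:,2]>lo)&(L[:,2]<hi)&(L[:,0]>xr[0])&(L[:,0]<xr[1])&(abs(L[:,1])<.13)]
        if len(a)>5: print(n,nm,len(a),np.percentile(a,[1,50,99],axis=0).round(4).tolist())
        if nm in("paneltop","cabtop") and len(a)>5:
            r=cv2.minAreaRect(a[:,:2].astype(np.float32)*1000);print(r)
E
```

```text
time: 9.6
eef_pos: [0.493, 0.165, 0.1468]
tcp_rot: [0.059, 0.998, 0.001, 0.002]
contact_force: [0.5, 0.3, -1.5]
opening: 0.666
finger_force: 48.8
scene cabtop 6106 [[0.0058, -0.1066, 0.112], [0.1356, 0.0177, 0.1157], [0.2408, 0.1104, 0.1185]]
((123.0198745727539, 0.28173065185546875), (241.73106384277344, 226.44630432128906), 0.618184506893158)
scene paneltop 298 [[-0.1404, -0.1046, 0.1004], [-0.133, 0.0119, 0.1043], [-0.1268, 0.1046, 0.1073]]
((-133.76304626464844, -0.795623779296875), (13.464138984680176, 213.01333618164062), 0.6238669753074646)
scene handle 139 [[-0.1807, -0.0524, 0.0806], [-0.1731, 0.0018, 0.0866], [-0.166, 0.0533, 0.0899]]
scene floor 1709 [[-0.1289, -0.0933, 0.0236], [-0.0728, -0.0099, 0.0281], [-0.0187, 0.0967, 0.0316]]
scene sides 523 [[-0.1297, -0.0972, 0.0553], [-0.0975, 0.0366, 0.0613], [-0.013, 0.0979, 0.0658]]
side cabtop 9964 [[0.0011, -0.1093, 0.1118], [0.0953, -0.0223, 0.1147], [0.2373, 0.1063, 0.1172]]
((120.51898956298828, -0.23926544189453125), (242.9418487548828, 222.2951202392578), 0.012553265318274498)
side paneltop 764 [[-0.1424, -0.1078, 0.1003], [-0.1367, -0.0191, 0.1036], [-0.1297, 0.1006, 0.1062]]
((-136.0919189453125, -2.6746749877929688), (12.941219329833984, 214.33999633789062), 0.6783379316329956)
side handle 407 [[-0.1825, -0.0565, 0.0813], [-0.1775, -0.01, 0.0863], [-0.1658, 0.0487, 0.0895]]
side floor 3672 [[-0.1226, -0.0967, 0.0234], [-0.0573, 0.001, 0.0269], [-0.011, 0.0906, 0.0311]]
side sides 635 [[-0.1213, -0.0967, 0.0551], [-0.0631, -0.0917, 0.0609], [-0.0113, 0.095, 0.0647]]
```

```bash
python3 -m crank '[[-1,-4,0,0,0,0],[-2.2,-8,0,0,0,0],[-3.5,-12,0,0,0,0],[-4.6,-16,0,0,0,0],[-5.8,-20,0,0,0,0],[-7,-24,0,0,0,0],[-8,-28,0,0,0,0],[-9,-31.5,0,0,0,0],[-9.7,-34,0,0,0,0],[-9.8,-34.8,0,0,0,0]]'
python3 -m crank '[[0,0,0,0,0,0],[0,0,0,0,0,0],[0,0,0,0,0,0]]'
python3 - <<'E'
from h import *
i,p,d=cam("side"); cv2.imwrite("pics/s2.png",p); W=cloud(i,d).reshape(-1,3); W=W[np.isfinite(W[:,0])]
s=ctrl.get_state(); print(s["eef_pos"],s["qpos"],s["finger_force"],s["opening"])
yaw=np.radians(-6.5);ex=np.array([np.cos(yaw),np.sin(yaw)]);ey=np.array([-ex[1],ex[0]])
print((s["eef_pos"][:2]-[.615,-.2])@np.c_[ex,ey])
E
```

```text
time: 10.6
eef_pos: [0.548, -0.1946, 0.1428]
tcp_rot: [0.06, 0.998, 0.0, -0.0]
contact_force: [-0.1, -0.4, -2.1]
opening: 0.665
finger_force: 48.9
time: 10.9
eef_pos: [0.5479, -0.1909, 0.143]
tcp_rot: [0.058, 0.998, 0.0, -0.0]
contact_force: [0.5, 0.7, -1.8]
opening: 0.663
finger_force: 48.9
[ 0.54808278 -0.19097819  0.1431418 ] [-5.10134650e-01  1.69042958e-01  1.88557694e+00  2.86898377e-04
  1.08770942e+00 -1.96485160e+00] 48.94477341324091 0.6618826121814831
[-0.06750837  0.00138858]
```

View pics/s2.png

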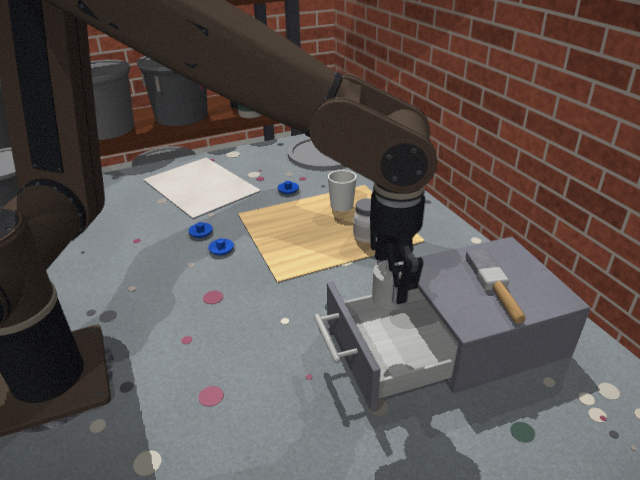

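The tin hangs upright over the open drawer at (385,285), clear of the panel and the cabinet. I'll lower it.

```bash
python3 -m crank '[[0,0,2,0,0,0],[0,0,5,0,0,0],[0,0,7.5,0,0,0],[0,0,9,0,0,0],[0,0,9.7,0,0,0],[0,0,9.9,0,0,0],[0,0,9.9,0,0,0],[0,0,9.9,0,0,0]]'
python3 -m crank '[[0,0,0.2,0,0,0],[0,0,0.4,0,0,0],[0,0,0.6,0,0,0],[0,0,0.7,0,0,0],[0,0,0.7,0,0,0]]'
```

```text
time: 11.75
eef_pos: [0.5493, -0.193, 0.0458]
tcp_rot: [0.059, 0.998, -0.001, 0.001]
contact_force: [0.5, -0.5, -1.6]
opening: 0.669
finger_force: 48.9
time: 12.25
eef_pos: [0.5483, -0.1925, 0.0373]
tcp_rot: [0.059, 0.998, 0.0, -0.0]
contact_force: [-0.4, 0.5, -1.9]
opening: 0.666
finger_force: 49.0
```

```bash
python3 -m crank '[[0,0,0.1,0,0,0],[0,0,0.1,0,0,0],[0,0,0.2,0,0,0],[0,0,0.2,0,0,0]]'
```

```text
time: 12.65
eef_pos: [0.5498, -0.1927, 0.0371]
tcp_rot: [0.059, 0.998, -0.0, 0.001]
contact_force: [0.1, 2.2, 5.5]
opening: 0.667
finger_force: 49.6
```

```bash
python3 -m crank '[[0,0,0,0,0,0],[0,0,0,0,0,0],[0,0,0,0,0,0],[0,0,0,0,0,0],[0,0,-1.5,0,0,0],[0,0,-4,0,0,0],[0,0,-8,0,0,0],[0,0,-12,0,0,0],[0,0,-14,0,0,0]]' 0.95
python3 -m crank '[[0,0,0,0,0,0],[0,0,0,0,0,0]]'
python3 w.py w5; python3 f.py w5 flange,318,250,110,.075,.085,.029 knob,318,250,110,.09,.1,.01
```

```text
time: 13.55
eef_pos: [0.5501, -0.1935, 0.1811]
tcp_rot: [0.059, 0.998, -0.002, 0.003]
contact_force: [0.4, 0.1, -0.4]
opening: 0.952
finger_force: 0.0
time: 13.75
eef_pos: [0.5483, -0.1925, 0.1758]
tcp_rot: [0.059, 0.998, -0.0, 0.0]
contact_force: [-0.3, 0.7, -0.8]
opening: 0.951
finger_force: 0.0
[ 0.54755488 -0.19208557  0.17431588] [ 0.47200503 -0.18242164  0.31884245]
flange mean [ 0.547  -0.1914  0.0814] encl [ 548.9 -191.4] 29.0 fit (array([ 0.55322377, -0.19203527]), np.float64(0.009103228588901505), 4463) 0.08141326705782881
knob mean [ 0.5479 -0.1915  0.0951] encl [ 549.  -191.7] 10.1 fit (array([ 0.55071971, -0.19196148]), np.float64(0.0040225166330444566), 699) 0.0952684697119906
```

View pics/w5.png

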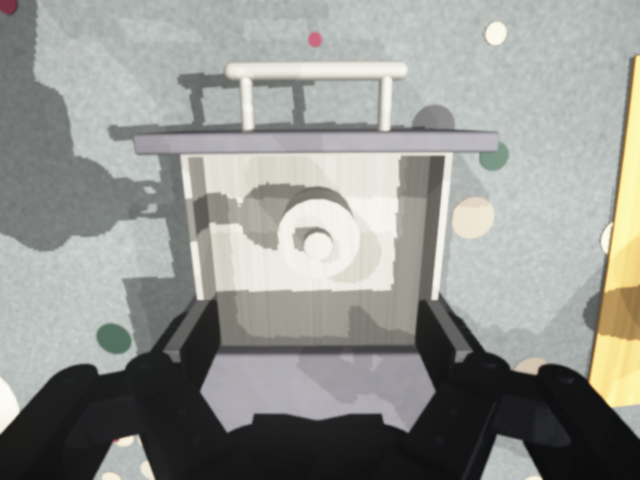

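The closed tin stands upright on the drawer floor at (318,238), with the handle at (315,70). I'll go to the front of the handle with the fingers shut.

```bash
python3 -m crank '[[4,0,0,0,0,0],[8,0,0,0,0,0],[12,0,0,0,0,0],[14.2,0,0,0,0,0],[14.2,0,0,0,0,0],[14.2,0,0,0,0,0],[14.2,0,0,0,0,0]]' 0
python3 -m crank '[[0,0,3,0,0,0],[0,0,6,0,0,0],[0,0,9,0,0,0],[0,0,11,0,0,0],[0,0,11.4,0,0,0],[0,0,11.4,0,0,0],[0,0,11.4,0,0,0]]'
```

```text
time: 14.5
eef_pos: [0.4079, -0.1759, 0.1749]
tcp_rot: [0.059, 0.998, 0.0, -0.0]
contact_force: [-0.5, 0.0, 0.1]
opening: 0.001
finger_force: 0.0
time: 15.2
eef_pos: [0.4085, -0.1764, 0.0624]
tcp_rot: [0.059, 0.998, -0.001, 0.001]
contact_force: [0.7, 0.1, -0.4]
opening: -0.005
finger_force: 0.0
```

```bash
python3 -m crank '[[-0.4,0,0,0,0,0],[-0.8,0,0,0,0,0],[-1.2,0,0,0,0,0],[-1.5,0,0,0,0,0],[-1.9,0,0,0,0,0],[-2.4,0,0,0,0,0],[-3,0,0,0,0,0],[-3.6,0,0,0,0,0],[-4.2,0,0,0,0,0],[-4.8,0,0,0,0,0]]'
python3 -m crank '[[-0.6,0,0,0,0,0],[-1.2,0,0,0,0,0],[-1.8,0,0,0,0,0],[-2.4,0,0,0,0,0],[-3,0,0,0,0,0],[-3.6,0,0,0,0,0],[-4.2,0,0,0,0,0],[-4.8,0,0,0,0,0],[-5.4,0,0,0,0,0],[-6,0,0,0,0,0]]'
```

```text
time: 16.2
eef_pos: [0.4554, -0.1814, 0.0612]
tcp_rot: [0.059, 0.998, 0.0, -0.0]
contact_force: [-1.6, 0.6, 0.7]
opening: 0.002
finger_force: 0.5
time: 17.2
eef_pos: [0.515, -0.1885, 0.0613]
tcp_rot: [0.059, 0.998, 0.0, -0.0]
contact_force: [-1.0, 1.1, -0.6]
opening: 0.001
finger_force: 0.5
```

```bash
python3 -m crank '[[-0.5,0,0,0,0,0],[-1,0,0,0,0,0],[-1.5,0,0,0,0,0],[-1.9,0,0,0,0,0],[-2.2,0,0,0,0,0],[-2.5,0,0,0,0,0],[-2.8,0,0,0,0,0],[-3.1,0,0,0,0,0]]'
python3 -m crank '[[-0.2,0,0,0,0,0],[-0.4,0,0,0,0,0],[-0.6,0,0,0,0,0],[-0.7,0,0,0,0,0]]'
```

```text
time: 18.0
eef_pos: [0.5431, -0.1919, 0.0613]
tcp_rot: [0.058, 0.998, 0.001, -0.004]
contact_force: [-8.2, 0.7, 6.1]
opening: -0.002
finger_force: 4.4
time: 18.4
eef_pos: [0.5517, -0.1928, 0.0613]
tcp_rot: [0.059, 0.998, 0.0, -0.001]
contact_force: [-3.8, 0.4, 2.8]
opening: -0.001
finger_force: 1.8
```

```bash
python3 -m crank '[[-0.2,0,0,0,0,0],[-0.3,0,0,0,0,0],[-0.3,0,0,0,0,0]]'
python3 -m crank '[[-0.2,0,0,0,0,0],[-0.3,0,0,0,0,0],[-0.3,0,0,0,0,0]]'
```

```text
time: 18.7
eef_pos: [0.5542, -0.1931, 0.0613]
tcp_rot: [0.059, 0.998, 0.0, -0.002]
contact_force: [-7.2, 2.3, 5.0]
opening: -0.004
finger_force: 3.5
time: 19.0
eef_pos: [0.5542, -0.1931, 0.0612]
tcp_rot: [0.058, 0.998, 0.001, -0.006]
contact_force: [-16.6, 1.6, 12.0]
opening: 0.004
finger_force: 8.3
```

```bash
python3 -m crank '[[1,0,0,0,0,0],[3,0,0,0,0,0],[6,0,0,0,0,0],[8,0,-2,0,0,0],[8,0,-6,0,0,0],[8,0,-11,0,0,0],[8,0,-16,0,0,0],[8,0,-18,0,0,0],[8,0,-18,0,0,0]]'
python3 - <<'E'
from h import *
i,p,d=cam("side"); cv2.imwrite("pics/s3.png",p); W=cloud(i,d).reshape(-1,3); W=W[np.isfinite(W[:,0])]
yaw=np.radians(-6.5);ex=np.array([np.cos(yaw),np.sin(yaw)]);ey=np.array([-ex[1],ex[0]])
L=np.c_[(W[:,:2]-[.615,-.2])@np.c_[ex,ey],W[:,2]]
for lo,hi,x0,x1 in((.1,.108,-.06,.001),(.08,.09,-.07,-.03)):
    a=L[(L[:,2]>lo)&(L[:,2]<hi)&(L[:,0]>x0)&(L[:,0]<x1)&(abs(L[:,1])<.1)]; print(len(a),np.percentile(a,[1,50,99],axis=0).round(4).tolist())
E
```

```text
time: 19.9
eef_pos: [0.4816, -0.1858, 0.2467]
tcp_rot: [0.059, 0.998, -0.003, 0.006]
contact_force: [0.2, 0.2, -0.5]
opening: -0.002
finger_force: 0.0
692 [[-0.0122, -0.0982, 0.1003], [-0.0061, -0.0158, 0.1037], [0.0009, 0.0968, 0.1075]]
401 [[-0.0524, -0.0551, 0.0805], [-0.0474, -0.0087, 0.0861], [-0.0306, 0.0498, 0.0893]]
```

View pics/s3.png

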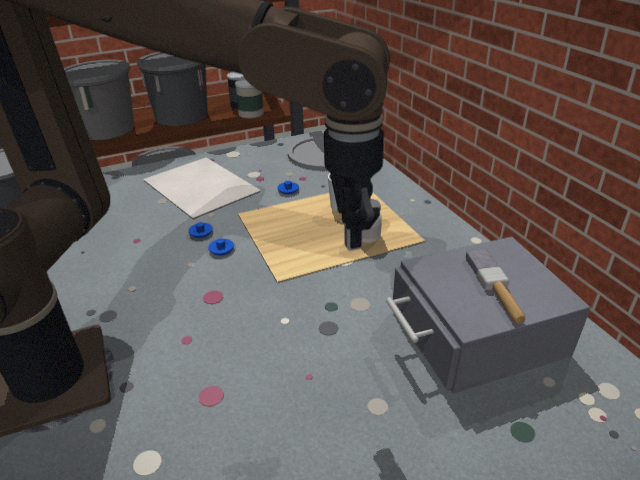

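The drawer is home: the front panel meets the cabinet at (430,320) and the handle is 47 mm before the front plane, as expected. The brush is undisturbed, and the robot is touching nothing.

```bash
python3 -m crank '[[0,0,0,0,0,0],[0,0,0,0,0,0],[0,0,0,0,0,0]]'; python3 -c "from plant import ctrl; print(ctrl.sign_off())"
```

```text
time: 20.25
eef_pos: [0.4781, -0.1838, 0.2392]
tcp_rot: [0.059, 0.998, 0.001, -0.001]
contact_force: [0.2, 0.5, -0.3]
opening: -0.003
finger_force: 0.0
the job is handed in; nothing more can be done
None
```

The job is handed in at about 20 s: the lid measured fully seated, the closed tin stood upright on the drawer floor before the push, and the drawer is home at its stop; the cup, jar and brush were not touched.

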